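Stack the sediment sieves on the shaker

ROBOT

A 6-joint arm with a two-finger parallel gripper is mounted at the origin on the work surface. World frame = base frame: x ahead of the robot, y to its left, z up, the work surface at z = 0. Lengths are in m, angles in rad, forces in N, time in s.
With the tool pointing down it reaches from about 0.35 to 0.8 m from the base axis. Payload 7.3 kg.
Tool frame: the origin (TCP) lies between the finger pads; the fingertips stand 25 mm ahead of it and the grasp point (between the pads) lies 6 mm ahead of it (r.tip_extent is the distance from the TCP to the fingertips, in m); z points along the fingers, y is the direction in which the jaws open and shut (so a half turn about z gives the same grasp; the last joint's range is limited). The gripper opens to 85 mm and grips with 20 to 120 N. Pads are 22 mm wide; open, the fingers measure 114 mm over their backs; the gripper's body (76 mm by 85 mm) begins 54 mm behind the grasp point. The pads swing forward as they close: fully open they stand 13 mm farther back than shut.
Start: joints at [-1.358, 0.342, 1.524, -0, 1.275, -0.146], TCP at [0.184, -0.492, 0.256] pointing down, gripper open.
Joint ranges: [-2.53, 2.53], [-0.77, 2.02], [0.04, 2.7], [-1, 4.14], [0.28, 2.66], [-3.11, 3.11]. Speed limits (rad/s): [2.57, 2.57, 3.14, 3.14, 3.14, 3.14].

INTERFACE

Orientations are given as a unit quaternion [x, y, z, w].
In Python, from workcell import r, command_gripper, optics gives the robot as it stands. The module is installed in compiled form; this text tells all that it offers. Calls block until the motion is done:
- r.reach(position, orientation): joint-space move of the TCP to a pose.
- r.move_straight(position, orientation=None, speed=0.15, max_force=None): straight line of the TCP; orientation=None keeps the orientation; speed is the mean speed in m/s. With max_force (N) it stops when the force on the tool has changed by that much, and returns True; else False.
- r.movej(angles): joint-space move.
- command_gripper(opening, force=None): finger opening in m; force is the grip in N (None keeps the last); returns when the fingers have stopped.
- r.hold(seconds).
- r.solve_ik(position, orientation): joint angles nearest the present ones, or None.
- r.read_state(): the state.
- optics.get_image(name): name is "side" or "top"; returns (picture, depth): 384x512x3 uint8, red, green, blue; 384x512 float32, m along the optical axis (not along the pixel's ray), 0 where there is no reading.
- optics.camera_model(name): a dict with "K" (3x3 intrinsics, pixels), "R" (3x3) and "t" (3): a world point X has camera coordinates R X + t. Camera axes: x right, y down, z forward; pixel columns grow to the right and rows downward; lengths in m; the calibration is good to about 2 mm. A picture is of the moment at which its call begins. camera_model takes no time and is no camera call.
A pose or a line that the arm cannot do raises r.PlanningError and nothing moves.
- r.finish_job(): hands the job in, once; it reports no verdict.
The state is a dict: "time_s": time; "joint_positions": joint angles; "dq": joint speeds; "tau": joint torques, N m; "eef_pos": TCP position; "eef_rot": TCP orientation; "contact_force": force on the tool from outside, world axes, zero at the start; "torque": the same for the moment, N m; "grip_width": finger opening in m.
Only numpy, scipy, OpenCV 4.12 (cv2) and the standard library are available. Lean on these libraries where they do the work, as an engineer would, in place of code of your own. Each camera call takes 0.05 s, during which the arm holds its last target. There are 200 camera calls.

TASK

Build the sieve stack on the blue shaker, one piece at a time from the bottom up: the blue sieve in the shaker's round metal seat, the yellow sieve on the blue one, the red sieve on the yellow one, and last the grey lid on the red sieve. Every piece must sit fully down and level in the one below, and be let go. Leave the green sieve, the small brown jar and the glass beaker where they are.

Things in the scene. Friction and masses are not known exactly. Their poses are not given: they have to be found in the camera images.
- fine_sieve: Loose round blue plastic sieve with fine steel mesh inside, 64 mm diameter, 40 mm tall, 90 g, upright. Origin: centre of underside, z up. Steel foot from 0 to 12 mm tapers from 53 mm diameter down to 40 mm at the bottom; straight blue wall of 64 mm diameter from 12 to 40 mm (grip here). Open socket in the top, 57 mm inner diameter, 14 mm deep: the next piece's foot drops in, its origin then 28 mm above this one's.
- medium_sieve: Loose round yellow plastic sieve with medium steel mesh inside, 64 mm diameter, 40 mm tall, 90 g, upright. Origin: centre of underside, z up. Steel foot from 0 to 12 mm tapers from 53 mm diameter down to 40 mm at the bottom; straight yellow wall of 64 mm diameter from 12 to 40 mm (grip here). Open socket in the top, 57 mm inner diameter, 14 mm deep: the next piece's foot drops in, its origin then 28 mm above this one's.
- coarse_sieve: Loose round red plastic sieve with coarse steel mesh inside, 64 mm diameter, 40 mm tall, 90 g, upright. Origin: centre of underside, z up. Steel foot from 0 to 12 mm tapers from 53 mm diameter down to 40 mm at the bottom; straight red wall of 64 mm diameter from 12 to 40 mm (grip here). Open socket in the top, 57 mm inner diameter, 14 mm deep: the next piece's foot drops in, its origin then 28 mm above this one's.
- lid: Loose lid of the stack, 70 g: grey disc with a black knob. Origin: centre of underside, z up. Tapered foot as on the sieves (0 to 12 mm, 40 to 53 mm diameter), disc of 64 mm diameter from 12 to 18 mm, upright round knob of 22 mm diameter from 18 to 46 mm (grip here).
- shaker: Fixed blue box 120 x 120 mm, 38 mm tall, on the left or right side (the grey box with a white top is a stirrer, not used). Origin: centre of underside, z up. Mid-top a round bare-metal seat, 72 mm outer, 57 mm inner diameter, dark floor at 50 mm, rim at 64 mm. A seated sieve has its origin 52 mm above this origin.
- spare_sieve: A spare, not to be used. Loose round green plastic sieve with fine steel mesh inside, 64 mm diameter, 40 mm tall, 90 g, upright. Origin: centre of underside, z up.
- jar: A small closed brown glass jar with a white cap, 44 mm in diameter and 55 mm tall, 90 g, loose, standing among the sieves; leave it alone. Origin at the centre of its underside.
- beaker: An empty glass beaker, 68 mm in diameter and 85 mm tall, loose on the stirrer's top, 55 mm above the table; leave it alone. Origin at the centre of its underside.

How it is judged:
By the outcome, as a careful person would: the job done as asked, in the order asked, and still so for the second after the job is handed in, with the robot touching nothing.
It also fails if it takes over 115 s, if anything falls off the work surface, if the arm or the gripper's body presses on something with over 40 N, if the wrist force passes 120 N, or if a joint passes its speed limit or range.

## Working session

There is one attempt and no reset: what is moved stays moved. The work goes in short steps, each a Python script; the robot and the scene stay as the last script left them, time stands still between calls to the robot, and variables do not carry over. Pictures are saved under pics/ and viewed, about 12 in all and at most 16, crops included, and the job is handed in when it is done.

```bash
mkdir -p pics; python3 - <<'E'
from workcell import r, optics
import cv2, numpy as np
for n in("top","side"):
    p,d=optics.get_image(n); cv2.imwrite(f"pics/{n}0.png",p[:,:,::-1]); np.savez(f"{n}0.npz",p=p,d=d)
    m=optics.camera_model(n); print(n,m, "cam pos",-m["R"].T@m["t"], (d>0).mean())
print(r.read_state()["time_s"],r.read_state()["eef_rot"],r.tip_extent)
E
```

```text
top {'K': array([[381.62854721,   0.        , 249.27379506],
       [  0.        , 381.62854721, 188.6949278 ],
       [  0.        ,   0.        ,   1.        ]]), 'R': array([[ 0.02545303, -0.99947862,  0.01986553],
       [-0.9849603 , -0.02847053, -0.17041901],
       [ 0.17089573, -0.01522908, -0.98517142]]), 't': array([-0.00726305,  0.53199655,  0.98478292])} cam pos [0.35588514 0.02288429 1.06098659] 0.9961802164713541
side {'K': array([[352.64879362,   0.        , 262.35848182],
       [  0.        , 352.64879362, 192.42980488],
       [  0.        ,   0.        ,   1.        ]]), 'R': array([[ 0.95723951, -0.28921177,  0.00700534],
       [-0.15765536, -0.54180862, -0.82558356],
       [ 0.24256404,  0.78917677, -0.5642364 ]]), 't': array([-0.50856789,  0.131975  ,  0.7701779 ])} cam pos [ 0.32081039 -0.68338513  0.54708149] 0.9959259033203125
0.1 [ 9.83947491e-01  1.78456969e-01 -1.88830083e-05 -6.67241185e-04] 0.025
```

View pics/top0.png

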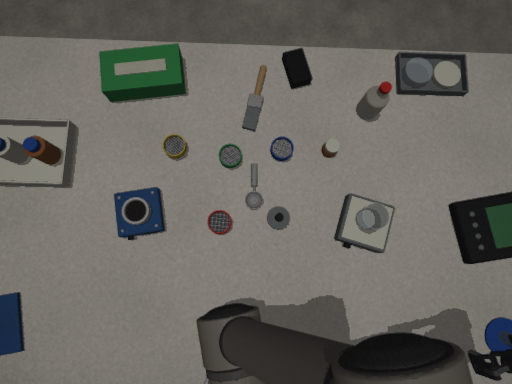

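View pics/side0.png

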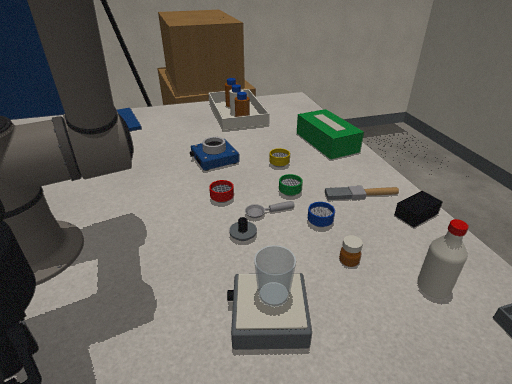

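Top view: yellow (175,146), green (230,156), blue (282,149), jar (331,148), red (220,222), lid (278,217), seat (135,210). The side view agrees. Next I locate them by colour mask, keeping only points near the known heights.

```bash
cat > h.py <<'E'
import numpy as np, cv2
from workcell import r, command_gripper, optics
def world(n,d):
    m=optics.camera_model(n); v,u=np.mgrid[:384,:512]
    c=np.stack([u*d,v*d,d],-1)@np.linalg.inv(m["K"]).T
    return (c-m["t"])@m["R"]
def pix(n,X):
    m=optics.camera_model(n); c=m["K"]@(m["R"]@np.array(X)+m["t"]); return c[:2]/c[2]
HUE={"blue":(105,130),"yellow":(20,35),"red":(172,8),"green":(60,85)}
def cmask(p,name):
    h,s,v=cv2.split(cv2.cvtColor(p,cv2.COLOR_RGB2HSV)); a,b=HUE[name]
    hm=(h>=a)&(h<=b) if a<b else (h>=a)|(h<=b)
    return hm&(s>110)&(v>50)
def circ(xy):
    A=np.c_[2*xy,np.ones(len(xy))]; s=np.linalg.lstsq(A,(xy**2).sum(1),rcond=None)[0]
    return s[:2],np.sqrt(s[2]+s[0]**2+s[1]**2)
def near(W,c,R): return np.hypot(W[...,0]-c[0],W[...,1]-c[1])<R
E
python3 - <<'E'
from h import *
seed={"yellow":(175,146),"green":(230,156),"blue":(282,149),"red":(220,222),"lid":(278,217),"seat":(135,210),"jar":(331,148)}
D={n:np.load(n+"0.npz") for n in("top","side")}
W={n:world(n,D[n]["d"]) for n in D}
print("table z",[np.round(np.median(W[n][y,x,2]),4) for n,y,x in(("top",slice(260,280),slice(60,160)),("side",slice(240,270),slice(180,220)))])
for k,(u,v) in seed.items():
    c0=W["top"][v,u,:2]
    for n in D:
        w=W[n]; p=D[n]["p"]; g=near(w,c0,.055)
        if k in HUE: m=g&cmask(p,k)
        elif k=="seat": m=g&near(w,c0,.045)&(w[...,2]>.057)
        elif k=="lid": m=g&(w[...,2]>.008)
        else: m=g&(w[...,2]>.045)
        q=w[m]; top=np.percentile(q[:,2],90)
        if k=="lid":
            kn=q[q[:,2]>.038]; q=q[(q[:,2]>.012)&(q[:,2]<.024)]
            print(" knob",n,kn[:,:2].mean(0).round(4),len(kn),kn[:,2].max().round(4))
        elif k!="seat": q=q[q[:,2]>top-.008]
        c,R=circ(q[:,:2].astype(float))
        mm=(q[:,:2].min(0)+q[:,:2].max(0))/2
        print(k,n,m.sum(),len(q),"circ",c.round(4),"R",R.round(4),"mid",mm.round(4),"ext",np.ptp(q[:,:2],0).round(4),"top",top.round(4))
E
```

```text
table z [np.float64(0.0005), np.float64(-0.0012)]
yellow top 156 102 circ [0.6499 0.2183] R 0.03 mid [0.6504 0.218 ] ext [0.0631 0.0616] top 0.0414
yellow side 253 120 circ [0.6516 0.2191] R 0.0302 mid [0.6511 0.2198] ext [0.0606 0.0657] top 0.038
green top 70 53 circ [0.6266 0.0631] R 0.0298 mid [0.6258 0.0638] ext [0.0585 0.0582] top 0.0425
green side 291 144 circ [0.6289 0.063 ] R 0.0299 mid [0.6284 0.0628] ext [0.0605 0.0633] top 0.0382
blue top 91 67 circ [ 0.6517 -0.08  ] R 0.0298 mid [ 0.652  -0.0793] ext [0.0613 0.059 ] top 0.0428
blue side 382 182 circ [ 0.6539 -0.0803] R 0.0302 mid [ 0.6536 -0.0807] ext [0.0629 0.0632] top 0.0388
red top 113 87 circ [0.4422 0.0856] R 0.0298 mid [0.4419 0.0846] ext [0.0616 0.0618] top 0.0423
red side 344 169 circ [0.4441 0.0855] R 0.03 mid [0.4434 0.0866] ext [0.0613 0.065 ] top 0.0382
 knob top [ 0.4595 -0.074 ] 52 0.0513
lid top 421 361 circ [ 0.46   -0.0744] R 0.0239 mid [ 0.4603 -0.0741] ext [0.061 0.061] top 0.045
 knob side [ 0.4609 -0.0758] 72 0.0468
lid side 462 337 circ [ 0.4612 -0.0752] R 0.0239 mid [ 0.4612 -0.0752] ext [0.0621 0.06  ] top 0.0437
seat top 246 246 circ [0.4638 0.3035] R 0.0321 mid [0.4641 0.3033] ext [0.0691 0.0701] top 0.0664
seat side 123 123 circ [0.465  0.3034] R 0.0324 mid [0.4652 0.3039] ext [0.0702 0.0731] top 0.0632
jar top 173 165 circ [ 0.6585 -0.2172] R 0.0143 mid [ 0.6591 -0.2168] ext [0.0396 0.0379] top 0.0577
jar side 257 239 circ [ 0.6595 -0.2179] R 0.0148 mid [ 0.6605 -0.2165] ext [0.04   0.0409] top 0.0551
```

```bash
cat >> h.py <<'E'
P={"blue":(.6528,-.0802),"yellow":(.6508,.2187),"red":(.4432,.0856),"lid":(.4606,-.0748)}
SEAT=(.4644,.3035)
S=2**-.5
Q=[S,S,0,0]   # tool down, jaws along world x
def st(msg):
    s=r.read_state(); print(msg,"t",round(s["time_s"],2),"pos",np.round(s["eef_pos"],4),"F",np.round(s["contact_force"],1),"w",round(s["grip_width"],4))
def snap(tag,n="side",c=None,h=60):
    p,d=optics.get_image(n); np.savez(f"{tag}_{n}.npz",p=p,d=d)
    if c is not None:
        u,v=pix(n,c).astype(int); p=p[max(0,v-h):v+h,max(0,u-h):u+h]; p=cv2.resize(p,None,fx=5,fy=5,interpolation=cv2.INTER_CUBIC)
    cv2.imwrite(f"pics/{tag}_{n}.png",p[:,:,::-1])
E
python3 - <<'E'
from h import *
for k,c in list(P.items())+[("seat",SEAT)]:
    for q in ([S,S,0,0],[S,-S,0,0]):
        j=r.solve_ik([*c,.05],q); print(k,q[1]>0,None if j is None else np.round(j,2))
c=P["blue"]
r.reach([*c,.13],Q); st("above")
hit=r.move_straight([*c,.039],speed=.1,max_force=8); st(f"down {hit}")
if not hit:
    command_gripper(.05,30); st("grip")
snap("g1",c=[*c,.04])
E
```

```text
blue True [-0.24  0.78  1.35 -0.    1.01 -0.24]
blue False [-0.24  0.78  1.35 -0.    1.01  2.9 ]
yellow True [ 0.21  0.83  1.25 -0.    1.06  0.21]
yellow False [ 0.21  0.83  1.25 -0.    1.06 -2.93]
red True [ 0.02  0.51  1.97 -0.    0.67  0.02]
red False None
lid True [-0.33  0.53  1.92 -0.    0.69 -0.33]
lid False [-0.33  0.53  1.92 -0.    0.69  2.82]
seat True [ 0.44  0.64  1.68 -0.    0.83  0.44]
seat False [ 0.44  0.64  1.68 -0.    0.83 -2.7 ]
above t 2.37 pos [ 0.6527 -0.0814  0.1303] F [-0.7  0.1 -0. ] w 0.0856
down False t 3.42 pos [ 0.6533 -0.0803  0.0398] F [ 0.3  0.8 -0.4] w 0.0859
grip t 3.77 pos [ 0.6534 -0.0803  0.0401] F [-0.7 -0.4  5.5] w 0.063
```

View pics/g1_side.png

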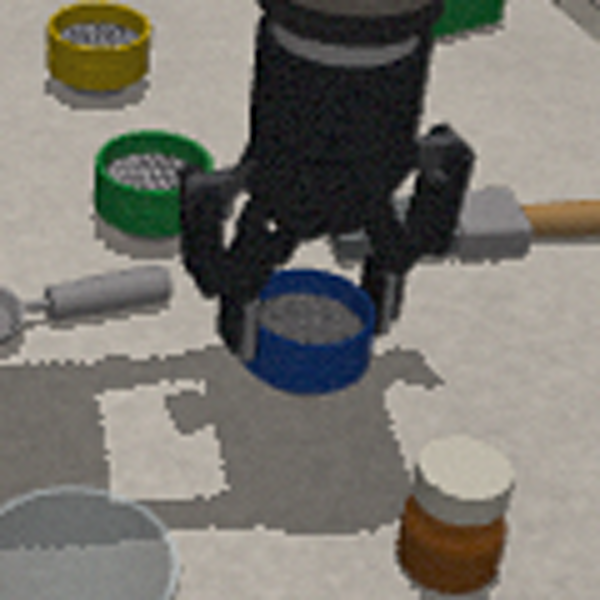

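Blue is held (width 63 mm), with the pads on the straight wall and the tips above the foot. I'll lift it and bring it over the seat.

```bash
python3 - <<'E'
from h import *
c=P["blue"]
r.move_straight([*c,.16],speed=.15); st("lift")
r.reach([*SEAT,.16],Q); st("over seat")
snap("g2",c=[*SEAT,.1])
E
```

```text
lift t 4.78 pos [ 0.6521 -0.08    0.1587] F [ 0.8  0.1 -0.2] w 0.0628
over seat t 6.35 pos [0.4652 0.3028 0.1599] F [ 0.7 -0.7 -0.5] w 0.0628
```

View pics/g2_side.png

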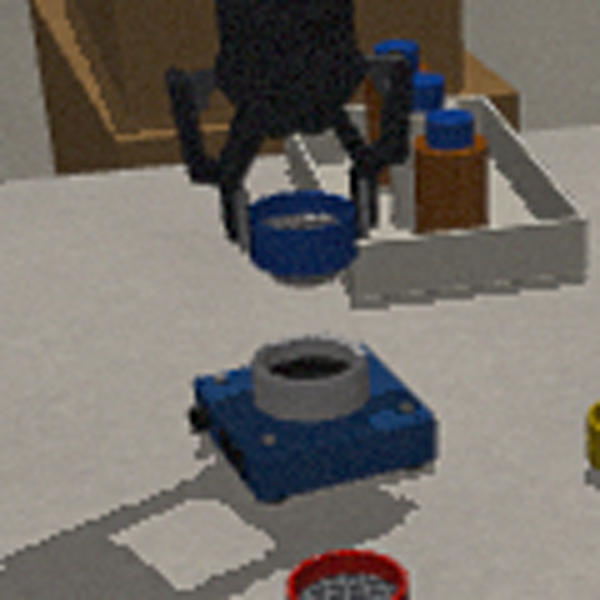

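Blue hangs level, directly above the seat. I'll lower it with a force stop.

```bash
cat >> h.py <<'E'
def place(z0,zg=.0401,F=8,op=.085):
    """lower until contact; z0 = seated origin height, zg = TCP above piece origin"""
    r.move_straight([*SEAT,z0+zg+.018],speed=.12); r.hold(.2)
    hit=r.move_straight([*SEAT,z0+zg-.003],speed=.03,max_force=F); st(f"contact {hit} expect z {z0+zg:.4f}")
    return hit
def release(op=.085,up=.09):
    command_gripper(op); st("open"); p=r.read_state()["eef_pos"]
    r.move_straight([p[0],p[1],p[2]+up],speed=.15); st("clear")
E
python3 - <<'E'
from h import *
place(.052)
E
```

```text
contact True expect z 0.0921 t 7.76 pos [0.4641 0.3035 0.092 ] F [-0.9 -0.7  4.5] w 0.0632
```

```bash
cat >> h.py <<'E'
def check(tag,name,z0):
    """rim of the seated piece: centre, height, level"""
    for n in("top","side"):
        f=np.load(f"{tag}_{n}.npz"); w=world(n,f["d"]); q=w[near(w,SEAT,.045)&cmask(f["p"],name)&(abs(w[...,2]-z0-.036)<.012)]
        t=np.percentile(q[:,2],90); q=q[q[:,2]>t-.008]; c,R=circ(q[:,:2].astype(float))
        print(name,n,len(q),"c",c.round(4),"R",R.round(4),"top",t.round(4),"expect",z0+.04)
def pick(k):
    c=P[k]; r.reach([*c,.13],Q); command_gripper(.085)
    hit=r.move_straight([*c,.039],speed=.1,max_force=8); st(f"down {hit}"); assert not hit
    command_gripper(.05,30); st("grip")
E
python3 - <<'E'
from h import *
release()
pick("yellow")
snap("s1","top"); snap("s1","side",[*SEAT,.08]); check("s1","blue",.052)
E
```

```text
open t 8.12 pos [0.4637 0.3032 0.0913] F [0.3 0.4 0.7] w 0.0848
clear t 8.87 pos [0.4632 0.303  0.1805] F [-0.2 -0.3 -0.2] w 0.0849
down False t 11.0 pos [0.6514 0.2188 0.0399] F [-0.4  0.6 -0.7] w 0.0848
grip t 11.34 pos [0.6514 0.2188 0.0402] F [-0.5 -0.9  5.3] w 0.0623Traceback (most recent call last):
  File "<stdin>", line 4, in <module>
  File "h.py", line 41, in check
    t=np.percentile(q[:,2],90); q=q[q[:,2]>t-.008]; c,R=circ(q[:,:2].astype(float))
    return _quantile_unchecked(
        a, q, axis, out, overwrite_input, method, keepdims, weights)
    return _ureduce(a,
                    func=_quantile_ureduce_func,
    ...<5 lines>...
                    overwrite_input=overwrite_input,
                    method=method)
    r = func(a, **kwargs)
    result = _quantile(arr,
                       quantiles=q,
    ...<2 lines>...
                       out=out,
                       weights=wgt)
    slices_having_nans = np.isnan(arr[-1, ...])
                                  ~~~^^^^^^^^^
IndexError: index -1 is out of bounds for axis 0 with size 0
```

View pics/s1_side.png

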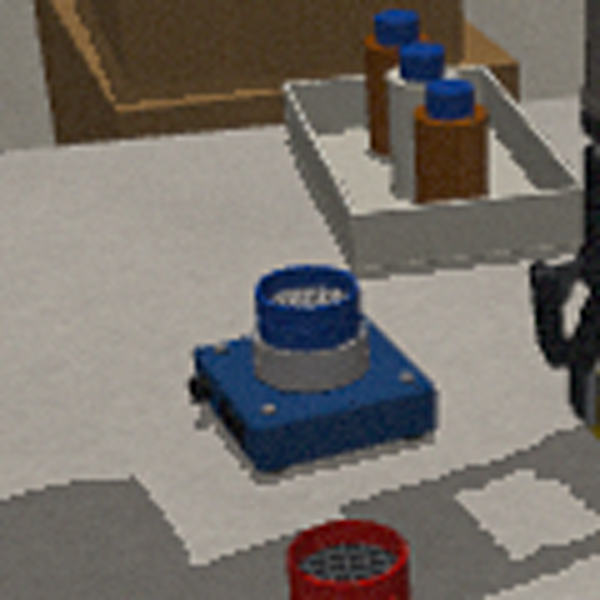

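Blue sits level in the seat. The arm hid the stack from the top camera, so I'll check from the side only. Yellow is next.

```bash
sed -i 's/    for n in("top","side"):\n        f=np/X/; s/^    for n in("top","side"):$/    for n in("side",):/' h.py; python3 - <<'E'
from h import *
check("s1","blue",.052)
r.move_straight([*P["yellow"],.18],speed=.15)
r.reach([*SEAT,.18],Q); st("over")
place(.080)
E
```

```text
blue side 116 c [0.4654 0.3033] R 0.03 top 0.0902 expect 0.092
over t 13.37 pos [0.4655 0.3034 0.18  ] F [ 0.9  0.  -0.7] w 0.0623
contact True expect z 0.1201 t 14.66 pos [0.4642 0.3034 0.1201] F [-1.2 -0.8  6.7] w 0.0624
```

```bash
python3 - <<'E'
from h import *
release()
pick("red")
snap("s2","side",[*SEAT,.09]); check("s2","yellow",.080)
r.move_straight([*P["red"],.22],speed=.15); r.reach([*SEAT,.22],Q); st("over")
place(.108)
E
```

```text
open t 15.02 pos [0.4638 0.3032 0.1193] F [-0.5  0.2  0.3] w 0.0853
clear t 15.77 pos [0.4633 0.303  0.2085] F [ 0.3 -0.2 -0. ] w 0.0851
down False t 17.97 pos [0.4436 0.0856 0.0394] F [0.6 0.7 0.1] w 0.0852
grip t 18.3 pos [0.4436 0.0856 0.0397] F [-1.8 -0.7  6.2] w 0.0624Traceback (most recent call last):
  File "<stdin>", line 4, in <module>
  File "h.py", line 41, in check
    t=np.percentile(q[:,2],90); q=q[q[:,2]>t-.008]; c,R=circ(q[:,:2].astype(float))
    return _quantile_unchecked(
        a, q, axis, out, overwrite_input, method, keepdims, weights)
    return _ureduce(a,
                    func=_quantile_ureduce_func,
    ...<5 lines>...
                    overwrite_input=overwrite_input,
                    method=method)
    r = func(a, **kwargs)
    result = _quantile(arr,
                       quantiles=q,
    ...<2 lines>...
                       out=out,
                       weights=wgt)
    slices_having_nans = np.isnan(arr[-1, ...])
                                  ~~~^^^^^^^^^
IndexError: index -1 is out of bounds for axis 0 with size 0
```

View pics/s2_side.png

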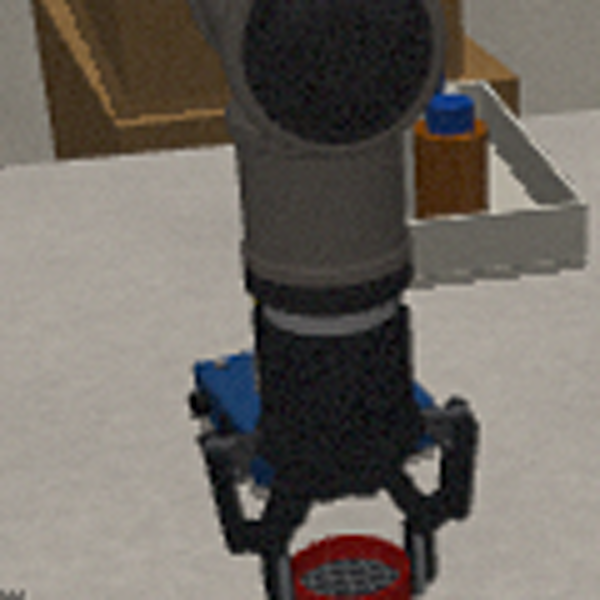

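Red is held, but the arm hides the stack here. I'll look again once red is over it.

```bash
python3 - <<'E'
from h import *
r.move_straight([*P["red"],.24],speed=.15); r.reach([*SEAT,.24],Q); st("over")
snap("s3","side",[*SEAT,.13]); check("s3","yellow",.080)
E
```

```text
over t 20.73 pos [0.4644 0.3025 0.2396] F [-0.1 -0.   0. ] w 0.0625
yellow side 120 c [0.4655 0.3032] R 0.0301 top 0.1179 expect 0.12
```

View pics/s3_side.png

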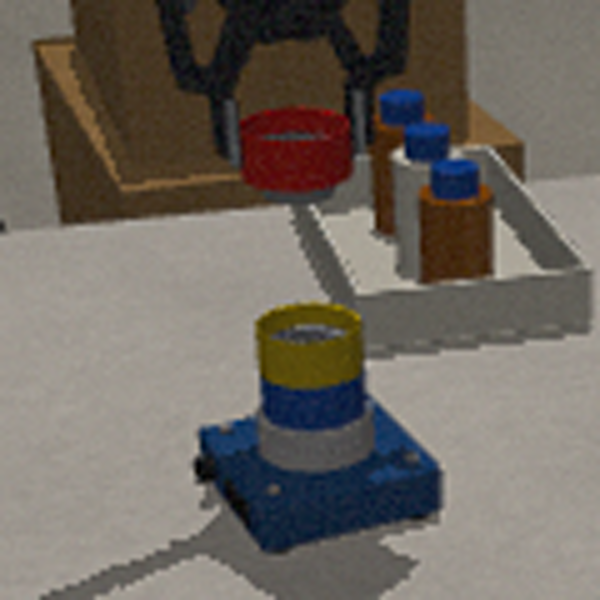

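Yellow is seated level: rim at 0.118 m against 0.120, the same -2 mm camera offset as at first. I'll place red, then grip the lid by its knob.

```bash
python3 - <<'E'
from h import *
place(.108,zg=.0397)
release()
c=P["lid"]; r.reach([*c,.14],Q); command_gripper(.05)
hit=r.move_straight([*c,.047],speed=.1,max_force=8); st(f"down {hit}"); assert not hit
command_gripper(.01,30); st("grip")
snap("s4","side"); check("s4","red",.108)
r.move_straight([*c,.27],speed=.15); st("lift"); r.reach([*SEAT,.27],Q); st("over")
snap("s5","side",[*SEAT,.15]); check("s5","red",.108)
E
```

```text
contact True expect z 0.1477 t 22.33 pos [0.4643 0.3035 0.1477] F [-1.4 -0.7  6.7] w 0.0629
open t 22.69 pos [0.4638 0.3033 0.1468] F [0.1 0.8 0.8] w 0.0848
clear t 23.44 pos [0.4634 0.3031 0.236 ] F [0.3 0.5 0.7] w 0.0849
down False t 26.42 pos [ 0.461  -0.0749  0.0475] F [ 0.3 -0.5  0.1] w 0.0502
grip t 26.77 pos [ 0.4609 -0.0749  0.0476] F [-0.7 -0.4  6.3] w 0.0212
red side 71 c [0.4657 0.303 ] R 0.0298 top 0.1456 expect 0.148
lift t 28.46 pos [ 0.4602 -0.0747  0.2692] F [-1.4 -0.6  0.1] w 0.021
over t 29.87 pos [0.4648 0.3025 0.2699] F [-0.6 -0.5 -0.1] w 0.021
red side 130 c [0.4654 0.3033] R 0.03 top 0.1459 expect 0.148
```

View pics/s5_side.png

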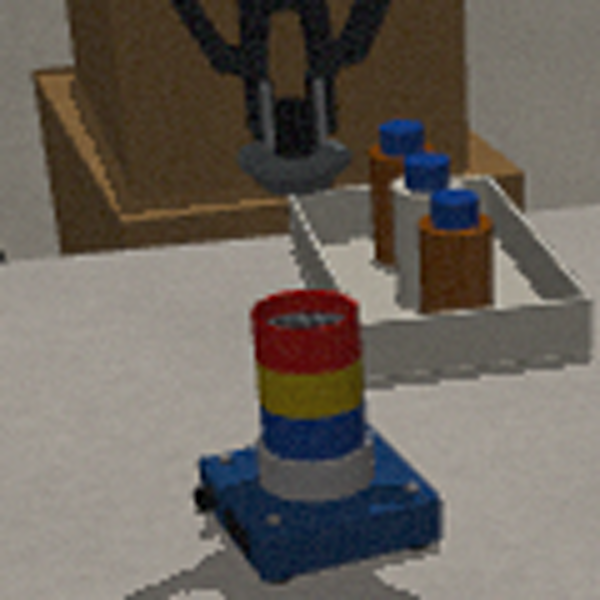

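Red is seated level and the lid hangs level above the stack. I'll place the lid, back away and check.

```bash
python3 - <<'E'
from h import *
place(.136,zg=.0476)
release(op=.05,up=.1)
r.reach([.5,-.1,.3],Q); st("away")
snap("f","side",[*SEAT,.13]); snap("f","top")
p0=np.load("top0.npz"); f=np.load("f_top.npz")
for n in("side","top"):
    w=world(n,np.load(f"f_{n}.npz")["d"]); g=near(w,SEAT,.04); z=w[...,2]
    k=w[g&(z>.172)]; d=w[g&(z>.146)&(z<.160)]
    if len(k)>5: print(n,"knob",k.mean(0).round(4),"max",k[:,2].max().round(4),"expect .182; disc",d.mean(0).round(4),"expect ~.154",len(d))
    if len(d)>20: print(" disc tilt",np.linalg.lstsq(np.c_[d[:,:2]-SEAT,np.ones(len(d))],d[:,2],rcond=None)[0].round(3))
E
```

```text
contact True expect z 0.1836 t 31.43 pos [0.4642 0.3035 0.1836] F [-0.8 -0.2  6.6] w 0.021
open t 31.82 pos [0.4638 0.3033 0.1827] F [ 0.1  0.  -0.7] w 0.0502
clear t 32.63 pos [0.4634 0.3031 0.2817] F [ 0.3  0.5 -0.2] w 0.0501
away t 34.13 pos [ 0.5002 -0.0991  0.2999] F [-0.1  0.6  0.7] w 0.0498
side knob [0.4657 0.3008 0.1777] max 0.1815 expect .182; disc [0.4636 0.2947 0.1519] expect ~.154 166
 disc tilt [0.012 0.051 0.152]
top knob [0.4639 0.3028 0.1824] max 0.1856 expect .182; disc [0.4634 0.3011 0.1543] expect ~.154 487
 disc tilt [0.007 0.024 0.154]
```

View pics/f_side.png

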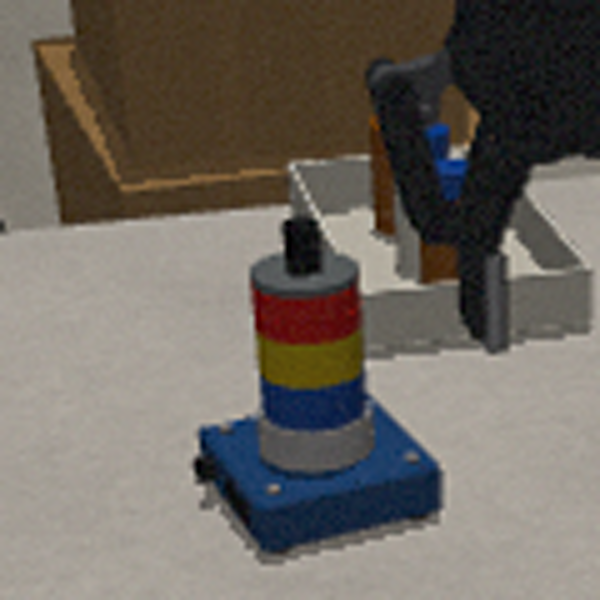

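View pics/f_top.png

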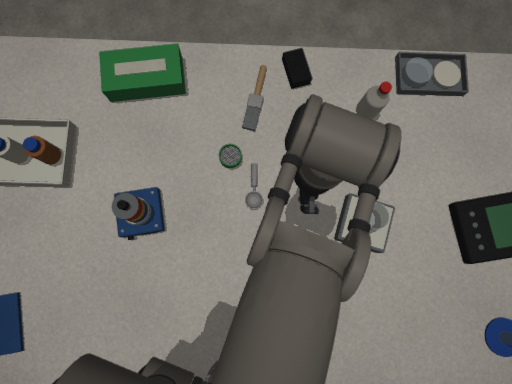

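The stack is complete and looks level. Before handing in, I'll compare the leave-alone items with the first side picture.

```bash
python3 - <<'E'
from h import *
a=np.load("side0.npz")["p"].astype(int); p=np.load("f_side.npz")["p"]; b=p.astype(int)
for k,(x0,x1,y0,y1) in {"green":(275,306,172,199),"jar":(337,365,234,269),"beaker":(252,298,245,308)}.items():
    print(k,"mean diff",abs(a-b)[y0:y1,x0:x1].mean().round(1))
cv2.imwrite("pics/ffull.png",p[:,:,::-1])
E
```

```text
green mean diff 3.0
jar mean diff 2.9
beaker mean diff 10.8
```

View pics/ffull.png

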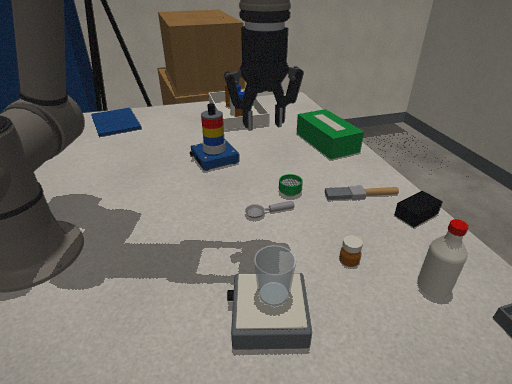

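Green (290,185), the jar (350,252) and the beaker (274,275) are where they were. The beaker's larger difference comes from the arm's shadow seen through the glass.

```bash
python3 - <<'E'
from workcell import r
r.finish_job(); print(r.read_state()["time_s"])
E
```

```text
the job is handed in; nothing more can be done
the job is handed in; nothing more can be done
```

The stack is built on the shaker in the order asked: blue, yellow, red, then the grey lid. Each piece was let go, the arm is clear, and the job was handed in at about 34 s.

- **Seating:** Every piece met the one below within 0.1 mm of its calculated seated height, at about 7 N or less. The rims of all three sieves looked level. They read about 2 mm low in the side camera, which is the same offset it shows elsewhere and within its calibration.
- **Lid:** The lid's height was right, within about 2 mm on the disc in both cameras. My numerical tilt fit for the disc gave 0.02 (top) and 0.05 (side) instead of 0. I put that down to edge pixels of the disc and knob, because the lid looks level in the picture.
- **Items left alone:** The green sieve and the jar showed no change from the first picture. The beaker's patch differed more (10.8 against about 3), which I take to be the arm's shadow through the glass. By eye it stands where it did.
- **Failed checks:** Two of my rim checks failed because the arm blocked the camera. I measured both rims from the side once it was clear.

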